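Turn the wet scrubber pad side up

ROBOT

A 6-joint arm with a two-finger parallel gripper is mounted at the origin on the work surface. World frame = base frame: x ahead of the robot, y to its left, z up, the work surface at z = 0. Lengths are in m, angles in degrees, forces in N, time in s.
With the tool pointing down it reaches from about 0.35 to 0.875 m from the base axis. Payload 4.2 kg.
Tool frame: the origin (TCP) lies on the front face of the gripper's body, between the roots of the fingers; the fingertips stand 70 mm ahead of it and the grasp point (between the pads) lies 51 mm ahead of it (r.nose_length is the distance from the TCP to the fingertips, in m); z points along the fingers, y is the direction in which the jaws open and shut (so a half turn about z gives the same grasp; the last joint's range is limited). The gripper opens to 87 mm and grips with 3 to 60 N. Pads are 19 mm wide; open, the fingers measure 117 mm over their backs; the gripper's body (75 mm by 190 mm) begins 51 mm behind the grasp point.
Start: joints at [86.15, 22.042, 0.453, 0, -68.411, -14.817], TCP at [0.2, 0.592, 0.292] pointing down, gripper open.
Joint ranges: [-179.83, 179.83], [-69.29, 118.12], [-61.27, 80.66], [-181.25, 117.63], [-171.15, -9.14], [-177.46, 177.46]. Speed limits (degrees/s): [159.86, 159.86, 180, 180, 180, 180].

INTERFACE

Orientations are given as a 3x3 rotation matrix whose columns are the frame's x, y, z axes.
In Python, from station import telemetry, capture, order, r gives the robot as it stands.
- The arm moves only by the tool drive_tool, never from a script. Its argument "series" is a list of rows, each a list of 4 numbers: the shift along the tool's x, y, z as a fraction of full scale, then the turn about the tool's z as a fraction of full scale. In form: [[dx, dy, dz, turn], ...]. A call has 1 to 10 rows; each row is the pose to reach, as a shift and turn from the pose commanded when the call began, along the tool's axes at that moment; what a row does not reach only later rows make up. Full scale, the value 1, is 0.12 m for a shift and 2 rad for a turn. A row lasts 1/8 s, in which the tool goes at most 62.5 mm and 10.7 degrees, less where a joint would pass 70% of its speed; a pose out of reach is approached as far as the arm can. A call with a number of a shift or a turn outside -1 to 1 is refused whole. A call with a gripper value outside its range is refused whole. "fingers" is the finger opening in mm, from 0 to 87, set as the call begins (left out, the last holds). The fingers move at their own pace and stop on an object; the grip force is fixed at half the most. Time passes only in rows, so rows that repeat a pose let the fingers close. It gives the time, the measured TCP pose, the force and the opening at its end, in the units of the state.
- telemetry.sense(): the state, without advancing time (a new reading comes with each control period).
- capture(name): name is "scene" or "top" or "wrist"; returns a dict with "color" (480x640x3 uint8, blue, green, red), "fx", "fy", "cx", "cy" (pixels), "eye" and "attitude" of the camera in the world; the wrist camera has in their place "mount" (4x4, takes a point from camera to tool coordinates, whose origin is the TCP and whose axes are the flange's). Camera axes: x right, y up, looking along -z (the intrinsics and any distortion apply to the point x, -y, -z); pixel columns grow to the right and rows downward; lengths in m; the calibration is good to about 2 mm. The wrist camera is an equidistant fisheye: a pixel r from the principal point sees the ray r / f radians off the axis. A picture is of the moment at which its call begins: read the wrist's pose just before it. There is no depth.
- order.finish_job(): hands the job in, once; it reports no verdict.
The state is a dict: "time_s": time; "joints": joint angles; "joint_velocities": joint speeds; "effort": joint torques, N m; "tcp_pos": TCP position; "ee_rot": TCP orientation; "wrist_force": force on the tool from outside, world axes, zero at the start; "moment": the same for the moment, N m; "gripper_width": opening from 0.0 (shut) to 1.0 (fully open).
Only numpy, scipy, OpenCV 4.12 (cv2) and the standard library are available. Lean on these libraries where they do the work, as an engineer would, in place of code of your own. Each camera call takes 0.05 s, during which the arm holds its last target. There are 200 camera calls.

TASK

Two wooden back scrubbers lie on the stone bath shelf. One was left with its dark pad face down: turn it over so that it lies flat on the shelf with the pad facing up to dry, laying it down gently rather than letting it slap over. Leave the other scrubber, the lota, the mug and the soap box where they are.

Things in the scene. Friction and masses are not known exactly. Their poses are not given: they have to be found in the camera images.
- scrubber: Scrubber to turn over, loose, about 250 g, 26 mm thick: wooden board 110 x 80 x 14 mm, dark grey pad 96 x 66 x 12 mm on one face, now hidden underneath. Origin: centre of the pad's outer face, on the shelf (z = 0) at the start, 26 mm up when done. x: along the board to the roller bar (axis at x 93, z 13 mm; board's far end at x -55). y: along the bar. z: out of the bare wood face, up at the start, down when done.
- scrubber_bar (a point): Middle of that scrubber's cross bar, on its axis, 13 mm above the shelf whichever face is up: a free-turning steel roller grip, 12 mm diameter, 54 mm long between two arms, axis 38 mm beyond the board's end (32 mm gap to the board). Pinched from above across its 12 mm, it lets the board hang and swing freely about it, so the far end can drag on the shelf and swing over.
- dry_scrubber: The other scrubber, same make and size, already lying pad up, bar also 13 mm above the shelf; loose; leave it alone. Origin: centre of its wooden underside, on the shelf; x along the board to the cross bar (axis at x = 93 mm), z up.
- lota: Bystander: hammered steel lota (round water pot), 116 mm across the belly, 108 mm tall, standing loose. Origin: centre of its foot, z up.
- mug: Bystander: orange plastic mug, 84 mm across, 100 mm tall, handle on its y side, standing loose. Origin: centre of its foot, z up.
- soap_box: Bystander: closed pink plastic soap box, 79 x 109 x 40 mm (x, y, z), loose. Origin: centre of its underside, z up.
Not all that is in view belongs to the job. Leave any green or yellow look-alike of the scrubber alone.

How it is judged:
By the outcome, as a careful person would: the job done as asked, in the order asked, and still so for the second after the job is handed in, with the robot touching nothing.
It also fails if it takes over 42 s, if anything falls off the work surface, if the arm or the gripper's body presses on something with over 40 N, if the wrist force passes 120 N, or if a joint passes its speed limit or range.

## Working session

There is one attempt and no reset: what is moved stays moved. The work goes in short steps, Python scripts to look and compute and a tool call to move; the robot and the scene stay as the last step left them, time stands still between calls to the robot, and variables do not carry over. Pictures are saved under pics/ and viewed, about 8 in all and at most 12, crops included, and the job is handed in when it is done.

Besides the shell and the picture viewer there is one more tool, called after "Emit:" by a JSON object that holds its "method" and its "body", one argument or row to a line. drive_tool: Moves the arm, as the interface text tells. Shift numbers are shares of 0.12 m and turn numbers shares of 2 rad, none past 1 either way. Its arguments: {"type":"object","properties":{"series":{"type":"array","items":{"type":"array","items":{"type":"number","minimum":-1,"maximum":1}}},"fingers":{"type":"number"}},"required":["series"]}

```bash
mkdir -p pics; ls; cat > h.py <<'E'
import numpy as np, cv2
from station import telemetry, capture, order, r
def snap(n,f):
    c=capture(n); cv2.imwrite('pics/'+f,c['color']); return c
def ray(c,u,v):
    d=np.array([(u-c['cx'])/c['fx'],-(v-c['cy'])/c['fy'],-1.0]); return np.array(c['eye']),np.array(c['attitude'])@d
def onplane(c,u,v,z):
    e,d=ray(c,u,v); return e+d*(z-e[2])/d[2]
E
python3 - <<'E'
from h import *
s=telemetry.sense(); print(s)
for n in('top','scene'):
    c=snap(n,n+'0.png'); print({k:v for k,v in c.items() if k!='color'})
E
```

```text
pics
{'time_s': 0.0, 'joints': array([ 8.61502160e+01,  2.20892804e+01,  3.79854787e-01, -2.84524949e-02,
       -6.84125956e+01, -1.48146590e+01]), 'joint_velocities': array([ 0.08600554, -0.04228822, -0.00175553,  0.01032563,  0.05616521,
        0.0392673 ]), 'effort': array([ 9.96076560e-04, -3.90672147e+01,  1.87403798e+01,  4.21970129e+00,
        1.09106980e-02, -1.95507823e-04]), 'tcp_pos': array([0.19986862, 0.59169585, 0.29117696]), 'ee_rot': array([[ 9.47350450e-01, -3.20198002e-01, -6.03700627e-04],
       [-3.20198556e-01, -9.47348141e-01, -2.09381864e-03],
       [ 9.85218791e-05,  2.17688410e-03, -9.99997626e-01]]), 'wrist_force': array([-0.14372898, -0.35349007, -0.48138331]), 'moment': array([ 0.03597146, -0.03481541, -0.02834356]), 'gripper_width': 1.0014089299328959}
{'fx': 524.9033273569777, 'fy': 524.9033273569777, 'cx': 317.03420159581833, 'cy': 234.3996441162745, 'eye': array([0.3463626 , 0.00924057, 1.21369607]), 'attitude': array([[ 0.02626493,  0.98653702, -0.16141517],
       [-0.99939531,  0.02959397,  0.01825419],
       [ 0.02278535,  0.16083812,  0.98671776]])}
{'fx': 435.5486726273041, 'fy': 435.5486726273041, 'cx': 318.1231191757954, 'cy': 239.08681857798211, 'eye': array([0.85733218, 0.52051231, 0.67076038]), 'attitude': array([[-0.8780949 , -0.34201182,  0.33463005],
       [ 0.47836952, -0.64295457,  0.59814046],
       [ 0.01058081,  0.6853009 ,  0.72818316]])}
```

View pics/top0.png

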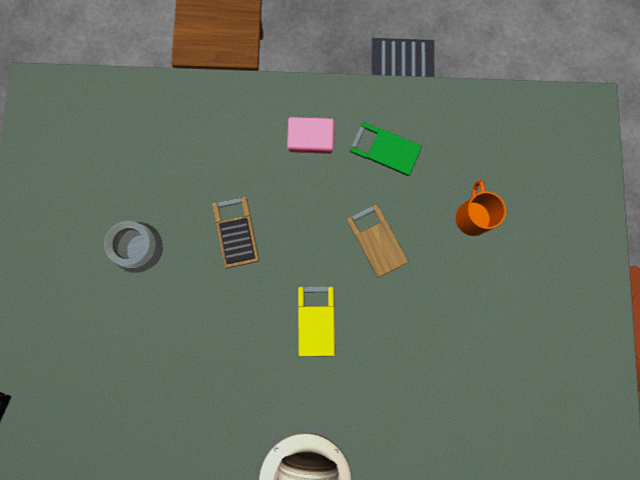

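View pics/scene0.png

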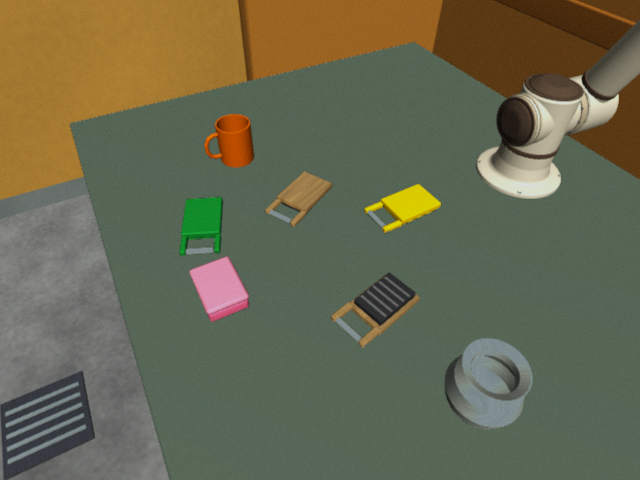

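Candidates in the top view: bare-wood board at (378,240), pad-up wooden scrubber at (236,232), green one at (387,148) and yellow one at (316,322). The one at (378,240) is wooden with no pad showing, so it is the target. I'll confirm it in a crop and measure it.

```bash
python3 - <<'E'
from h import *
from scipy.spatial.transform import Rotation
for n,(u0,u1,v0,v1) in dict(top=(335,420,195,285),scene=(255,340,165,230)).items():
    c=capture(n); im=c['color']; hsv=cv2.cvtColor(im,cv2.COLOR_BGR2HSV)
    m=cv2.inRange(hsv,(5,60,60),(25,255,255)); k=np.zeros_like(m); k[v0:v1,u0:u1]=m[v0:v1,u0:u1]
    # board: opening removes the thin arms
    b=cv2.morphologyEx(k,cv2.MORPH_OPEN,np.ones((11,11),np.uint8)) if n=='top' else k
    cnt=max(cv2.findContours(b,0,1)[0],key=cv2.contourArea)
    box=cv2.boxPoints(cv2.minAreaRect(cnt))
    print(n,'board box px',box.round(1).tolist())
    if n=='top': 
        P=np.array([onplane(c,u,v,.026) for u,v in box]); print(P.round(4),'mid',P.mean(0).round(4),'sides',np.linalg.norm(np.diff(P,axis=0),axis=1).round(4))
    # bar: greyish bright pixels
    h,s,v=cv2.split(hsv); g=((s<60)&(v>95)).astype(np.uint8)*255; z=np.zeros_like(g); z[v0:v1,u0:u1]=g[v0:v1,u0:u1]
    nn,l,st,ce=cv2.connectedComponentsWithStats(z); i=1+st[1:,4].argmax(); print('bar px',ce[i],st[i], 'world',onplane(c,*ce[i],.016).round(4))
    bx=cv2.boxPoints(cv2.minAreaRect(np.argwhere(l==i)[:,::-1].astype(np.float32))); print('bar box',np.array([onplane(c,a,d,.016) for a,d in bx]).round(4).tolist())
    if n=='top':T=im
    else: S=im
A=cv2.resize(T[180:300,320:440],(480,480),interpolation=2);B=cv2.resize(S[150:240,240:350],None,fx=480/90,fy=480/90)[:, :320+0]
cv2.imwrite('pics/crop.png',np.hstack([A,B]))
# other objects
c=capture('top')
for nm,p,z in [('mug',(481,213),.1),('green bar',(363,137),.016),('yellow bar',(316,290),.016),('yellow R top',(333,290),.026),('soap',(311,135),.04),('dry R',(258,262),.026),('mug handle',(478,183),.06),('yellow br',(334,355),.026)]: print(nm,onplane(c,*p,z).round(3))
E
```

```text
top board box px [[354.5, 234.3000030517578], [385.5, 218.1999969482422], [408.1000061035156, 261.70001220703125], [377.1000061035156, 277.8999938964844]]
[[ 0.5434 -0.0988  0.026 ]
 [ 0.5833 -0.17    0.026 ]
 [ 0.4837 -0.2223  0.026 ]
 [ 0.4449 -0.1516  0.026 ]] mid [ 0.5138 -0.1607  0.026 ] sides [0.0817 0.1125 0.0806]
bar px [376.13793103 237.67804363] [ 335  195   85   90 5684] world [ 0.5387 -0.15    0.016 ]
bar box [[0.6371, -0.0525, 0.016], [0.6433, -0.2502, 0.016], [0.4344, -0.2491, 0.016], [0.429, -0.0569, 0.016]]
scene board box px [[262.8999938964844, 210.1999969482422], [308.0, 161.60000610351562], [333.0, 184.8000030517578], [287.8999938964844, 233.39999389648438]]
bar px [295.18479958 197.64888079] [ 255  165   85   65 3842] world [ 0.5407 -0.1549  0.016 ]
bar box [[0.5738, -0.309, 0.016], [0.3914, -0.213, 0.016], [0.5035, -0.0223, 0.016], [0.6599, -0.1054, 0.016]]
mug [ 0.587 -0.368  0.1  ]
green bar [ 0.781 -0.117  0.016]
yellow bar [ 0.414 -0.014  0.016]
yellow R top [ 0.415 -0.052  0.026]
soap [0.773 0.008 0.04 ]
dry R [0.473 0.119 0.026]
mug handle [ 0.665 -0.376  0.06 ]
yellow br [ 0.272 -0.057  0.026]
```

View pics/crop.png

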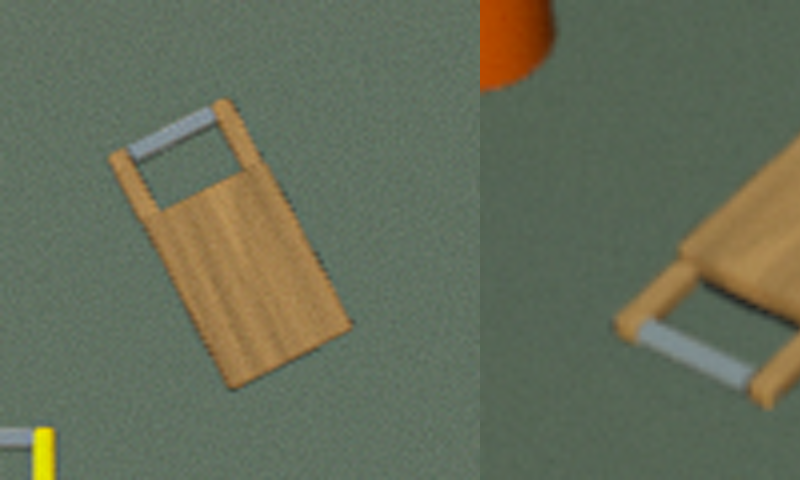

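The crop shows bare wood with a steel bar at top-view (363,213), board centre (378,246) and no pad visible. The board measures 112 x 81 mm, which fits 110 x 80, so this is the target. Its x axis is at about 28° and the bar is predicted at (0.596,-0.117). I'll start the travel.

Emit:
{"method": "drive_tool", "body": {
  "series": [
    [0.2, 0.18, 0, 0.075],
    [0.4, 0.36, 0, 0.15],
    [0.6, 0.54, 0, 0.225],
    [0.8, 0.72, 0, 0.3],
    [1, 0.9, 0, 0.378],
    [1, 0.9, 0, 0.378]
  ],
  "fingers": 30
}}

```text
time_s: 1.0
tcp_pos: [0.2798, 0.4497, 0.2925]
ee_rot: [[0.468, -0.884, -0.0], [-0.884, -0.468, -0.0], [0.0, 0.0, -1.0]]
wrist_force: [-0.5, -0.1, -0.2]
gripper_width: 0.412
```

```bash
cat >> h.py <<'E'
def to(p):
    s=telemetry.sense(); R=np.array(s['ee_rot']); print('t',s['time_s'],'tcp',s['tcp_pos'].round(4),'yaw y',np.degrees(np.arctan2(R[1,1],R[0,1])).round(2),'shift units',(R.T@(np.array(p)-s['tcp_pos'])/.12).round(3),'F',s['wrist_force'].round(1),'w',round(s['gripper_width']*87,1))
E
python3 - <<'E'
from h import *
to([.596,-.117,.2])
c=capture('top')
print(onplane(c,363.3,213.3,.018))
E
```

```text
t 1.0 tcp [0.2798 0.4497 0.2925] yaw y -152.1 shift units [ 5.407 -0.119  0.771] F [-0.5 -0.1 -0.2] w 35.8
[ 0.59495913 -0.1192865   0.018     ]
```

Emit:
{"method": "drive_tool", "body": {
  "series": [
    [0.25, -0.03, 0, 0],
    [0.5, -0.06, 0, 0],
    [0.75, -0.09, 0, 0],
    [1, -0.12, 0, 0]
  ]
}}

```text
time_s: 1.55
tcp_pos: [0.3485, 0.3525, 0.2922]
ee_rot: [[0.472, -0.882, 0.0], [-0.882, -0.472, 0.0], [-0.0, -0.0, -1.0]]
wrist_force: [0.6, 0.4, 0.4]
gripper_width: 0.345
```

Emit:
{"method": "drive_tool", "body": {
  "series": [
    [0.25, 0, 0, 0],
    [0.5, 0, 0, 0],
    [0.75, 0, 0, 0],
    [1, 0, 0, 0]
  ]
}}

```text
time_s: 2.05
tcp_pos: [0.405, 0.2465, 0.2923]
ee_rot: [[0.472, -0.882, 0.0], [-0.882, -0.472, 0.0], [-0.0, -0.0, -1.0]]
wrist_force: [0.8, 0.8, -0.7]
gripper_width: 0.348
```

Emit:
{"method": "drive_tool", "body": {
  "series": [
    [0.25, 0, 0, 0],
    [0.5, 0, 0, 0],
    [0.75, 0, 0, 0],
    [1, 0, 0, 0]
  ]
}}

```text
time_s: 2.55
tcp_pos: [0.4617, 0.1405, 0.2923]
ee_rot: [[0.472, -0.882, 0.0], [-0.882, -0.472, 0.0], [0.0, -0.0, -1.0]]
wrist_force: [0.9, 0.0, 0.2]
gripper_width: 0.343
```

Emit:
{"method": "drive_tool", "body": {
  "series": [
    [0.25, 0, 0, 0],
    [0.5, 0, 0, 0],
    [0.75, 0, 0, 0],
    [1, 0, 0, 0]
  ]
}}

```text
time_s: 3.05
tcp_pos: [0.5183, 0.0344, 0.2922]
ee_rot: [[0.472, -0.882, 0.0], [-0.882, -0.472, 0.0], [0.0, -0.0, -1.0]]
wrist_force: [0.3, 0.4, 0.3]
gripper_width: 0.345
```

Emit:
{"method": "drive_tool", "body": {
  "series": [
    [0.25, 0, 0.15, 0],
    [0.5, 0, 0.3, 0],
    [0.75, 0, 0.5, 0],
    [1, 0, 0.7, 0],
    [1, 0, 0.7, 0]
  ]
}}

```text
time_s: 3.68
tcp_pos: [0.5738, -0.0722, 0.2055]
ee_rot: [[0.469, -0.883, -0.005], [-0.883, -0.469, -0.0], [-0.002, 0.005, -1.0]]
wrist_force: [0.2, -0.5, 0.4]
gripper_width: 0.344
```

Emit:
{"method": "drive_tool", "body": {
  "series": [
    [0.2, 0, 0, 0],
    [0.4, 0, 0, 0],
    [0.4, 0, 0, 0],
    [0.4, 0, 0, 0]
  ]
}}

```text
time_s: 4.18
tcp_pos: [0.5962, -0.1129, 0.2086]
ee_rot: [[0.471, -0.882, 0.0], [-0.882, -0.471, 0.0], [-0.0, -0.0, -1.0]]
wrist_force: [0.4, 0.0, -0.1]
gripper_width: 0.342
```

```bash
python3 - <<'E'
from h import *
to([.596,-.118,.2])
s=telemetry.sense(); c=snap('wrist','w1.png'); M=np.array(c['mount'])
print({k:v for k,v in c.items() if k!='color'})
p=s['tcp_pos'];R=np.array(s['ee_rot'])
def pix(P):
    q=np.linalg.inv(M)@np.r_[R.T@(np.array(P)-p),1]; x,y,z=q[0],-q[1],-q[2]; th=np.arctan2(np.hypot(x,y),z); ph=np.arctan2(y,x)
    return c['cx']+c['fx']*th*np.cos(ph),c['cy']+c['fy']*th*np.sin(ph)
print('bar pred',pix([.596,-.117,.013]),'board ctr',pix([.5138,-.1607,.026]),'bar pred2',pix([.595,-.119,.013]))
E
```

```text
t 4.175 tcp [ 0.5962 -0.1129  0.2086] yaw y -151.91 shift units [0.037 0.022 0.072] F [ 0.4  0.  -0.1] w 29.8
{'fx': 371.64829954431775, 'fy': 371.64829954431775, 'cx': 324.9700150651262, 'cy': 239.23857845712163, 'mount': array([[ 1.26859834e-03,  9.69983609e-01,  2.43166997e-01,
         6.50234841e-02],
       [ 9.99999058e-01, -1.35791515e-03,  1.99691111e-04,
        -1.59490973e-04],
       [ 5.23897252e-04,  2.43166514e-01, -9.69984418e-01,
        -9.24579569e-02],
       [ 0.00000000e+00,  0.00000000e+00,  0.00000000e+00,
         1.00000000e+00]])}
bar pred (np.float64(328.1064953034767), np.float64(226.10626165505084)) board ctr (np.float64(446.4750915042176), np.float64(230.3867295752698)) bar pred2 (np.float64(330.4150721538539), np.float64(224.51283986122607))
```

View pics/w1.png

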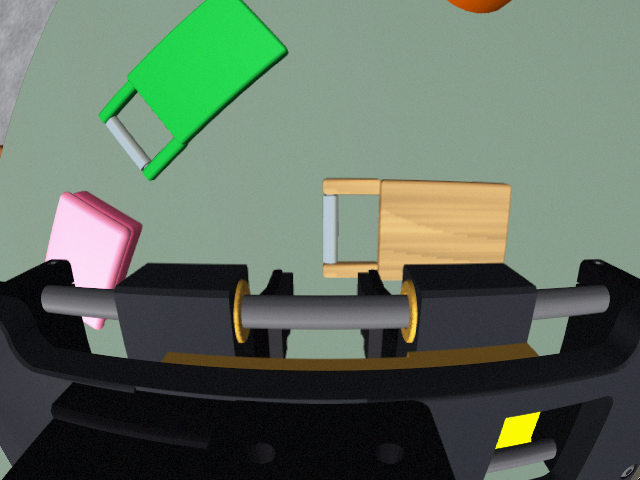

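The wrist view shows the bar at (330,229) against a predicted (328,226), which agrees to about 2 mm. The bar runs square to the jaws. Next I descend so the fingers straddle it.

Emit:
{"method": "drive_tool", "body": {
  "series": [
    [0.02, 0.03, 0.2, 0],
    [0.02, 0.03, 0.4, 0],
    [0.02, 0.03, 0.6, 0],
    [0.02, 0.03, 0.8, 0],
    [0.02, 0.03, 0.8, 0]
  ]
}}

```text
time_s: 4.85
tcp_pos: [0.5929, -0.1169, 0.1108]
ee_rot: [[0.471, -0.882, -0.004], [-0.882, -0.471, -0.0], [-0.002, 0.004, -1.0]]
wrist_force: [-0.7, 0.4, 0.3]
gripper_width: 0.344
```

Emit:
{"method": "drive_tool", "body": {
  "series": [
    [0, 0, 0.08, 0],
    [0, 0, 0.16, 0],
    [0, 0, 0.24, 0],
    [0, 0, 0.32, 0],
    [0, 0, 0.32, 0]
  ]
}}

```text
time_s: 5.48
tcp_pos: [0.5936, -0.1178, 0.0728]
ee_rot: [[0.47, -0.883, -0.002], [-0.883, -0.47, -0.0], [-0.001, 0.002, -1.0]]
wrist_force: [0.2, -0.5, 0.9]
gripper_width: 0.347
```

Emit:
{"method": "drive_tool", "body": {
  "series": [
    [0, 0, 0, 0],
    [0, 0, 0, 0],
    [0, 0, 0, 0],
    [0, 0, 0, 0]
  ],
  "fingers": 6
}}

```text
time_s: 5.98
tcp_pos: [0.5944, -0.1177, 0.0742]
ee_rot: [[0.47, -0.883, 0.001], [-0.883, -0.47, -0.0], [0.0, -0.001, -1.0]]
wrist_force: [0.5, 0.5, 1.4]
gripper_width: 0.124
```

```bash
python3 - <<'E'
from h import *
to([.594,-.117,.073])
snap('wrist','w2.png')
E
```

```text
t 5.975 tcp [ 0.5944 -0.1177  0.0742] yaw y -151.97 shift units [-0.007  0.     0.01 ] F [0.5 0.5 1.4] w 10.8
```

View pics/w2.png

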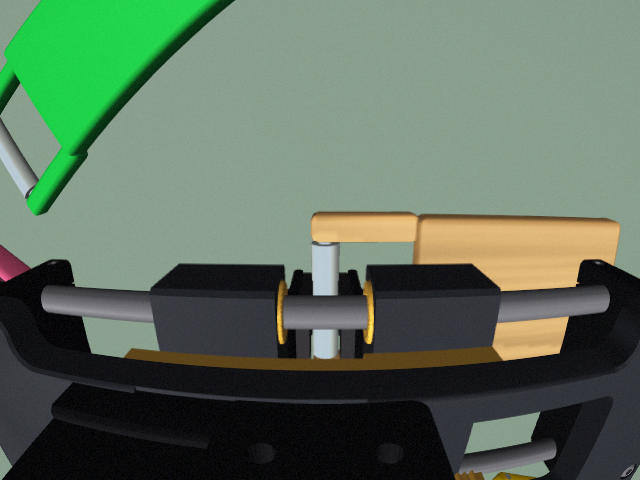

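The bar is pinched: width 10.8 mm, and the wrist picture shows it centred between the fingers at (325,300). I lift along an arc about the far end.

Emit:
{"method": "drive_tool", "body": {
  "series": [
    [0, 0.007, -0.13, 0],
    [0, 0.027, -0.256, 0],
    [0, 0.06, -0.38, 0],
    [0, 0.107, -0.5, 0],
    [0, 0.165, -0.617, 0],
    [0, 0.236, -0.725, 0],
    [0, 0.317, -0.825, 0],
    [0, 0.408, -0.916, 0],
    [0, 0.508, -0.998, 0],
    [0, 0.508, -0.998, 0]
  ]
}}

```text
time_s: 7.28
tcp_pos: [0.5401, -0.1468, 0.1947]
ee_rot: [[0.469, -0.883, 0.002], [-0.883, -0.469, 0.0], [0.001, -0.002, -1.0]]
wrist_force: [-0.2, 1.5, -1.4]
gripper_width: 0.126
```

```bash
python3 - <<'E'
from h import *
to([.594,-.117,.073])
snap('scene','s2.png')
E
```

```text
t 7.275 tcp [ 0.5401 -0.1468  0.1947] yaw y -152.02 shift units [-0.009 -0.511  1.015] F [-0.2  1.5 -1.4] w 11.0
```

View pics/s2.png

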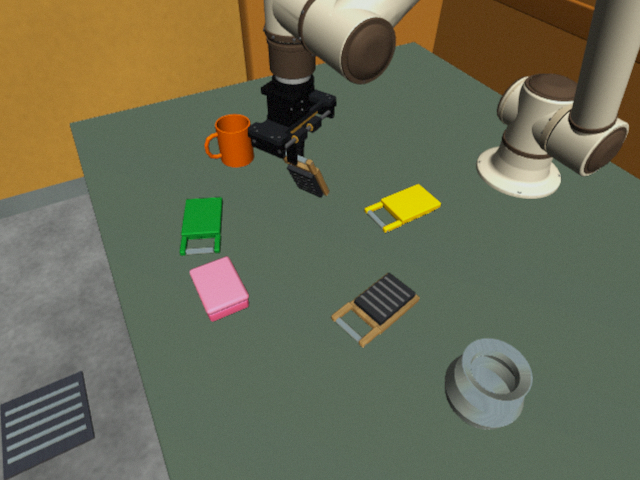

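Held by the bar, with the board tilted and its end on the shelf, pad face toward the camera at (308,180). Now I bring it to hanging just clear of the shelf.

Emit:
{"method": "drive_tool", "body": {
  "series": [
    [0, 0.1, -0.05, 0],
    [0, 0.22, -0.09, 0],
    [0, 0.34, -0.12, 0],
    [0, 0.45, -0.15, 0],
    [0, 0.5, -0.17, 0],
    [0, 0.5, -0.17, 0],
    [0, 0.5, -0.17, 0],
    [0, 0.5, -0.17, 0],
    [0, 0.5, -0.17, 0],
    [0, 0.5, -0.17, 0]
  ]
}}

```text
time_s: 8.57
tcp_pos: [0.4875, -0.1745, 0.2139]
ee_rot: [[0.47, -0.883, -0.0], [-0.883, -0.47, 0.0], [-0.0, 0.0, -1.0]]
wrist_force: [0.5, -0.6, -3.4]
gripper_width: 0.123
```

```bash
python3 - <<'E'
from h import *
to([.594,-.117,.213])
c=capture('scene'); cv2.imwrite('pics/s3.png',cv2.resize(c['color'][60:240,220:420],None,fx=3,fy=3,interpolation=2))
E
```

```text
t 8.575 tcp [ 0.4875 -0.1745  0.2139] yaw y -151.97 shift units [-0.006 -1.008  0.008] F [ 0.5 -0.6 -3.4] w 10.7
```

View pics/s3.png

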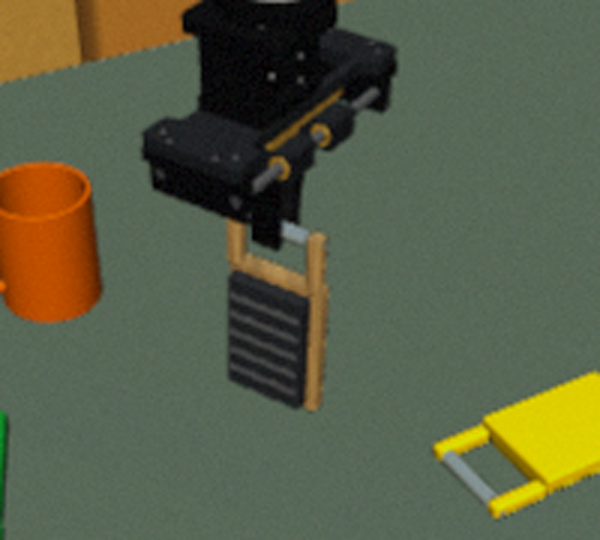

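It hangs vertical, clear of the shelf, pad toward the camera at crop (268,340). Next I move the bar on past the far end while lowering it, so the end trails and drags.

Emit:
{"method": "drive_tool", "body": {
  "series": [
    [0, 0.15, 0.04, 0],
    [0, 0.35, 0.09, 0],
    [0, 0.55, 0.17, 0],
    [0, 0.7, 0.26, 0],
    [0, 0.7, 0.26, 0],
    [0, 0.7, 0.26, 0],
    [0, 0.7, 0.26, 0]
  ]
}}

```text
time_s: 9.5
tcp_pos: [0.4105, -0.2158, 0.185]
ee_rot: [[0.47, -0.883, -0.005], [-0.883, -0.47, -0.003], [0.0, 0.005, -1.0]]
wrist_force: [-7.2, -3.9, 13.3]
gripper_width: 0.125
```

```bash
python3 - <<'E'
from h import *
to([.357,-.244,.074])
c=capture('scene'); cv2.imwrite('pics/s4.png',cv2.resize(c['color'][60:240,220:420],None,fx=3,fy=3,interpolation=2))
E
```

```text
t 9.5 tcp [ 0.4105 -0.2158  0.185 ] yaw y -151.95 shift units [-0.003  0.499  0.928] F [-7.2 -3.9 13.3] w 10.9
```

View pics/s4.png

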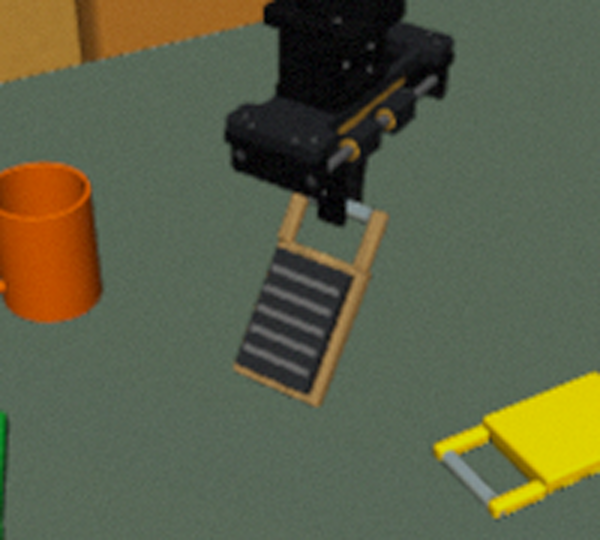

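Past vertical, pad tilting up at crop (300,320), with the end pressed against friction at about 13 N. I move onward first to relieve that, then lower slowly along the arc.

Emit:
{"method": "drive_tool", "body": {
  "series": [
    [0, 0.08, 0, 0],
    [0, 0.18, 0.09, 0],
    [0, 0.275, 0.178, 0],
    [0, 0.36, 0.275, 0],
    [0, 0.435, 0.38, 0],
    [0, 0.5, 0.49, 0],
    [0, 0.55, 0.61, 0],
    [0, 0.585, 0.7, 0],
    [0, 0.6, 0.75, 0],
    [0, 0.6, 0.75, 0]
  ]
}}

```text
time_s: 10.8
tcp_pos: [0.3495, -0.2478, 0.0924]
ee_rot: [[0.47, -0.883, -0.001], [-0.883, -0.47, 0.0], [-0.001, 0.001, -1.0]]
wrist_force: [0.5, -0.3, -1.8]
gripper_width: 0.125
```

```bash
python3 - <<'E'
from h import *
to([.357,-.244,.074])
E
```

```text
t 10.8 tcp [ 0.3495 -0.2478  0.0924] yaw y -151.98 shift units [ 0.001 -0.07   0.153] F [ 0.5 -0.3 -1.8] w 10.8
```

Emit:
{"method": "drive_tool", "body": {
  "series": [
    [0, 0, 0.03, 0],
    [0, 0, 0.06, 0],
    [0, 0, 0.085, 0],
    [0, 0, 0.105, 0],
    [0, 0, 0.12, 0],
    [0, 0, 0.13, 0],
    [0, 0, 0.14, 0],
    [0, 0, 0.14, 0],
    [0, 0, 0.14, 0]
  ]
}}

```text
time_s: 11.92
tcp_pos: [0.3498, -0.2478, 0.0761]
ee_rot: [[0.47, -0.883, 0.0], [-0.883, -0.47, -0.0], [0.0, -0.0, -1.0]]
wrist_force: [-0.9, 0.1, -1.1]
gripper_width: 0.13
```

```bash
python3 - <<'E'
from h import *
to([.357,-.244,.074])
c=capture('scene'); w=capture('wrist'); cv2.imwrite('pics/s5.png',np.hstack([cv2.resize(c['color'][100:220,260:400],(420,360),interpolation=2),cv2.resize(w['color'],(380,360))]))
E
```

```text
t 11.925 tcp [ 0.3498 -0.2478  0.0761] yaw y -151.98 shift units [ 0.    -0.068  0.017] F [-0.9  0.1 -1.1] w 11.3
```

View pics/s5.png

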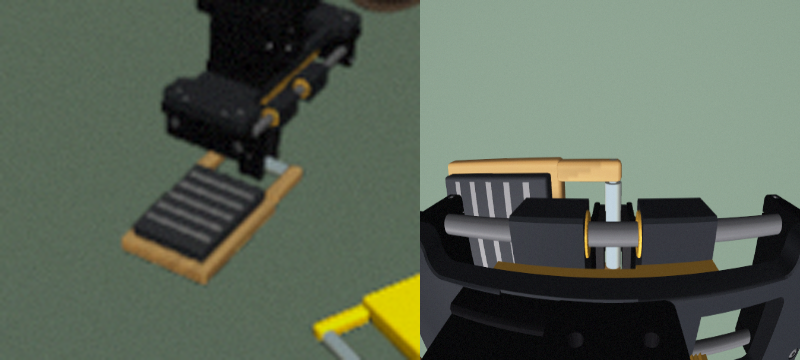

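Pad is up at scene crop (200,215) and the board is nearly flat. I lower the last few millimetres in fine steps.

Emit:
{"method": "drive_tool", "body": {
  "series": [
    [0, 0, 0.01, 0],
    [0, 0, 0.018, 0],
    [0, 0, 0.018, 0]
  ]
}}

```text
time_s: 12.4
tcp_pos: [0.3497, -0.2478, 0.0741]
ee_rot: [[0.47, -0.883, -0.0], [-0.883, -0.47, -0.0], [0.0, 0.0, -1.0]]
wrist_force: [-2.5, 0.2, 3.5]
gripper_width: 0.128
```

Emit:
{"method": "drive_tool", "body": {
  "series": [
    [0, 0, 0.008, 0],
    [0, 0, 0.015, 0],
    [0, 0, 0.015, 0]
  ]
}}

```text
time_s: 12.78
tcp_pos: [0.3493, -0.248, 0.0721]
ee_rot: [[0.47, -0.883, -0.001], [-0.883, -0.47, -0.0], [-0.0, 0.001, -1.0]]
wrist_force: [-3.8, -3.2, 4.6]
gripper_width: 0.123
```

Contact is felt (3.5 to 4.6 N up), so it is flat. I open to 30 mm and rise straight up.

Emit:
{"method": "drive_tool", "body": {
  "series": [
    [0, 0, 0, 0],
    [0, 0, 0, 0],
    [0, 0, 0, 0],
    [0, 0, 0, 0]
  ],
  "fingers": 30
}}

```text
time_s: 13.28
tcp_pos: [0.35, -0.2478, 0.072]
ee_rot: [[0.47, -0.883, 0.0], [-0.883, -0.47, -0.0], [0.0, -0.0, -1.0]]
wrist_force: [-0.4, -0.4, -0.9]
gripper_width: 0.337
```

Emit:
{"method": "drive_tool", "body": {
  "series": [
    [0, 0, -0.08, 0],
    [0, 0, -0.2, 0],
    [0, 0, -0.4, 0],
    [0, 0, -0.6, 0],
    [0, 0, -0.8, 0],
    [0, 0, -1, 0],
    [0, 0, -1, 0]
  ]
}}

```text
time_s: 14.15
tcp_pos: [0.3507, -0.2481, 0.1943]
ee_rot: [[0.47, -0.883, 0.005], [-0.883, -0.47, -0.002], [0.004, -0.004, -1.0]]
wrist_force: [0.7, -0.1, -0.5]
gripper_width: 0.351
```

```bash
python3 - <<'E'
from h import *
to([.3,-.24,.2])
c=capture('scene'); t=capture('top'); cv2.imwrite('pics/end.png',np.hstack([cv2.resize(c['color'],(400,300)),cv2.resize(t['color'],(400,300))]))
cv2.imwrite('pics/end2.png',np.vstack([np.hstack([cv2.resize(c['color'],(400,300)),cv2.resize(t['color'],(400,300))]),cv2.resize(c['color'][100:220,240:560],(800,300),interpolation=2)]))
for n,im in (('top',t['color']),('scene',c['color'])):
    a=cv2.imread(f'pics/{n}0.png'); d=(cv2.absdiff(a,im).max(2)>45).astype(np.uint8); d=cv2.morphologyEx(d,cv2.MORPH_OPEN,np.ones((3,3)))
    print(n,[s.tolist() for s in cv2.connectedComponentsWithStats(d)[2][1:] if s[4]>15])
E
```

```text
t 14.15 tcp [ 0.3507 -0.2481  0.1943] yaw y -151.97 shift units [-0.258  0.341 -0.05 ] F [ 0.7 -0.1 -0.5] w 30.5
top [[348, 205, 56, 62, 1465], [359, 208, 13, 8, 45], [317, 260, 126, 220, 11514], [387, 260, 18, 10, 88], [401, 268, 7, 5, 27], [411, 281, 60, 59, 2216], [471, 297, 46, 51, 774], [428, 338, 58, 39, 920], [0, 392, 11, 27, 176], [310, 434, 12, 15, 139], [218, 452, 121, 28, 1983]]
scene [[314, 0, 116, 120, 6415], [571, 0, 69, 118, 3873], [504, 78, 54, 77, 1726], [560, 96, 60, 83, 1747], [497, 110, 12, 25, 189], [328, 148, 8, 7, 34], [301, 156, 59, 31, 392], [545, 157, 14, 15, 130], [585, 156, 16, 9, 77], [266, 178, 56, 47, 1025]]
```

View pics/end2.png

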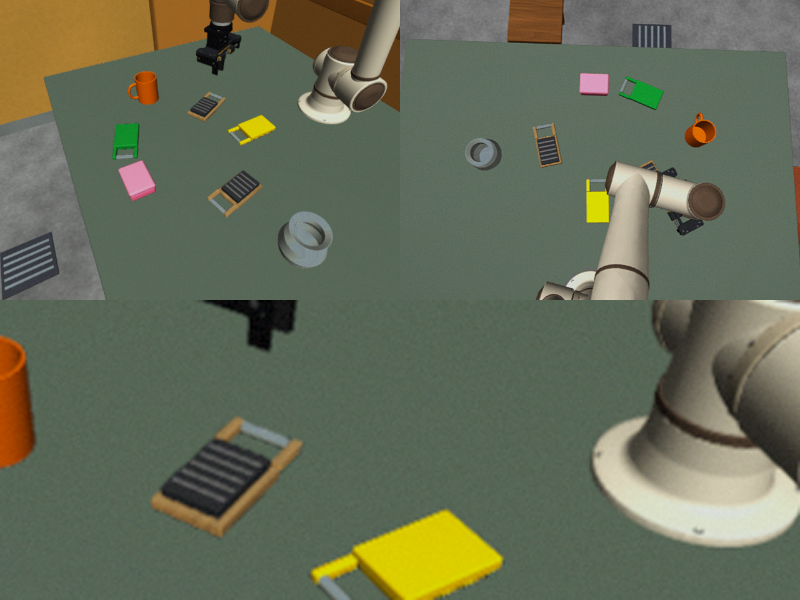

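The scrubber lies flat with its pad up at scene about (328,190), and the gripper is clear of it. Image differences against the start show only the arm and the scrubber changed. Handing in.

```bash
python3 -c "
from station import order; print(order.finish_job())"
```

```text
the job is handed in; nothing more can be done
None
```

The pad-down wooden scrubber now lies flat on the shelf with its pad facing up. I handed the job in at about 14 s of robot time.

- **What I did:** I pinched it by its roller bar, lifted it until it hung vertical, and carried the bar on past the far end. I then lowered it slowly, with the bar held all the way down, and released it once contact was felt at about 4 N. The bar ended near (0.35, -0.25).
- **Last checks:** The final picture shows the pad up, the board flat and the gripper clear. In the scene view, comparing with the starting picture shows nothing changed except the arm and this scrubber, so the dry scrubber, lota, mug, soap box and the two look-alikes had not moved. In the top view the arm hid the turned scrubber and part of the yellow look-alike, so those rest on the scene view alone.
- **Off-nominal readings:** The far end dug in against the shelf while passing vertical, giving about 16 N at the wrist. Moving onward relieved it. The gripper read about 11 mm on the 12 mm bar.

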